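# Bring the bell-shaped housing round to the pick pointer

### The arm

A 6-joint arm with a two-finger parallel gripper is mounted at the origin on the work surface. World frame = base frame: x ahead of the robot, y to its left, z up, the work surface at z = 0. Lengths are in m, angles in rad, forces in N, time in s.
With the tool pointing down it reaches from about 0.325 to 0.85 m from the base axis. Payload 4.4 kg.
Tool frame: the origin (TCP) lies midway between the tips of the shut fingers; the grasp point (between the pads) lies 19 mm behind it; z points along the fingers, y is the line along which they close (so a half turn about z gives the same grasp; the last joint's range is limited). The gripper opens to 94 mm and grips with 3 to 60 N. Pads are 16 mm wide; open, the fingers measure 119 mm over their backs; the gripper's body (75 mm by 177 mm) begins 78 mm behind the grasp point.
Start: joints at [1.022, 0.207, 1.542, -0, 1.393, -0.15], TCP at [0.223, 0.53, 0.205] pointing down, gripper open.
Joint ranges: [-2.73, 2.73], [-0.86, 2.22], [0.23, 2.46], [-1.11, 4.25], [0.08, 2.63], [-2.82, 2.82]. Speed limits (rad/s): [2.79, 2.79, 3.14, 3.14, 3.14, 3.14].

### API

Orientations are given as [roll, pitch, yaw] about the fixed x, y, z axes, in that order (R = Rz(yaw) Ry(pitch) Rx(roll)).
In Python, from plant import readout, capture, camera_info, r, masks_of gives the robot as it stands.
- The arm moves only by the tool move_arm, never from a script. Its argument "series" is a list of rows, each a list of 3 entries, a list of its own where there are three numbers: the shift along the world's x, y, z in mm, then the turn, a rotation vector about the world's x, y, z in rad, then the gripper command: -1 is shut, 1 is fully open, values between are in proportion. In form: [[[dx, dy, dz], [wx, wy, wz], fingers], ...]. A call has 1 to 5 rows; each row shifts and turns the commanded pose from where the row before left it; what a row does not reach is not made up. A row lasts 1/8 s, in which the tool goes at most 62.5 mm and 10.7 degrees, less where a joint would pass 70% of its speed; a pose out of reach is approached as far as the arm can. A call is refused whole if a number of a shift passes 62.5 or a number of a turn 0.188, either way. A call with a gripper value outside its range is refused whole. The fingers move at their own pace and stop on an object; "force" is the grip in N (left out, the last holds). Time passes only in rows, so rows that do not move let the fingers close. It gives the time, the measured TCP pose, the force, the opening and the grip force at its end, in the units of the state.
- readout.read_state(): the state, without advancing time (a new reading comes with each control period).
- capture(name): name is "scene" or "top" or "wrist"; returns (picture, depth): 400x640x3 uint8, red, green, blue; 400x640 float32, m along the optical axis (not along the pixel's ray), 0 where there is no reading.
- camera_info(name): a dict with "vertical_fov" (degrees; the focal length in pixels is half the picture's height over the tangent of half this angle, whatever the lens; pixels are square), "cx", "cy" (the principal point, pixels), "dist" ([k1, k2, p1, p2, k3] as OpenCV has them; the pictures are not rectified), "position" and "attitude" of the camera in the world. Camera axes: x right, y down, z forward; pixel columns grow to the right and rows downward; lengths in m; the calibration is good to about 2 mm. A picture is of the moment at which its call begins: read the wrist's pose just before it. camera_info takes no time and is no camera call; for the wrist camera it gives the pose at the moment of the call.
- r.job_done(): hands the job in; it is judged then, once.
Trained networks look in the newest picture that a camera, given by its name, has taken for a name from the list of things; names that differ only in an ending like _2 or _b are one class to them, and where a whole thing is asked for, a point or a joint stands for the part that bears it (a point fixed in the world has none). Each returns a list of dicts, best first, with "score" (0 to 1); they miss things now and then, are a little off and sometimes report something else, mostly with a low value. They report only what shows in the picture. A call takes as long as a camera call. They do not tell look-alikes from the thing itself.
- masks_of(target, camera): "pixels" (400x640 bool, what is visible of it) and "box" ([left, top, right, bottom] in pixels, round what is visible of it).
The state is a dict: "t": time; "joint_pos": joint angles; "qd": joint speeds; "effort": joint torques, N m; "ee_pos": TCP position; "tool_rot": TCP orientation; "force": force on the tool from outside, world axes, zero at the start; "torque": the same for the moment, N m; "grip_width": finger opening in m; "grasp_force": force on a finger pad.
Only numpy, scipy, OpenCV 4.12 (cv2) and the standard library are available. Lean on these libraries where they do the work, as an engineer would, in place of code of your own. Each camera call takes 0.05 s, during which the arm holds its last target. There are 200 camera calls.

### The job

On the storeroom bench stands a small parts carousel. Gently push one of its upright arms with a fingertip and turn the carousel until the bell-shaped housing stands squarely in front of the fixed pointer, then take the finger away. Do not grip the carousel, do not touch or lift the parts standing on it, and leave the other things on the bench where they are.

Things in the scene. Friction and masses are not known exactly. Their poses are not given: they have to be found in the camera images.
- foot: fixed dark steel foot of the carousel, a disc 140 mm across and 14 mm high bolted to the bench; from it a flat tongue 50 mm wide and 8 mm high runs out along the foot's own -x axis to 200 mm from the axis and carries the pointer. Origin: on the turning axis, at bench height; z up
- carousel: round aluminium plate 160 mm across, 12 mm thick (top 26 mm above the bench), turning either way about the foot's vertical axis for over a turn; no detents, friction stops it where it is left, 1 to 2 N at an arm turns it. One part stands on each of 4 seats, 52 mm from the axis along its own +x, +y, -x, -y; an upright push arm between each two. Origin: on the axis, at the plate's underside
- pointer (a point): tip of the fixed steel pointer (an arrow head, 51 mm wide, top 20 mm above the bench) at the end of the foot's tongue; it points inwards at the axis; 145 mm from the axis, outside the sweep of the arms
- pick (a point): the point on the plate's top, fixed in space, straight in front of the pointer and 52 mm from the axis: the bell-shaped housing must come to stand here
- bell: the bell-shaped aluminium housing: round base 42 mm across and 12 mm high, tapering as a cone to a neck 16 mm across, 54 mm tall, loose, stands on a seat of the carousel. Origin: centre of its underside
- drum: plain aluminium cylinder 38 mm across, 38 mm tall, loose on a seat. Origin: centre of its underside
- flange: flat aluminium flange disc 42 mm across, 14 mm tall, loose on a seat. Origin: centre of its underside
- block: square aluminium block 30 x 30 x 30 mm, loose on a seat. Origin: centre of its underside
- bin: bystander: blue plastic open bin 140 x 100 x 60 mm, loose on the bench. Origin: centre of its underside
- bearing: bystander: steel bearing ring 62 mm across, 22 mm high, loose on the bench. Origin: centre of its underside
- driver: bystander: screwdriver about 200 mm long, handle 25 mm thick, lying on the bench. Origin: under the middle of its length, x along it towards its tip
- arm0 (a point): push arm 0 of 4 alike, at 45 degrees from the carousel's own x axis: an upright radial steel blade 6 mm thick, from 74 to 130 mm from the axis (50 mm beyond the plate's rim) and from 14 to 80 mm above the bench. The point is the blade's middle, 105 mm from the axis, 60 mm above the bench
- arm1 (a point): push arm 1 of 4 alike, at 135 degrees from the carousel's own x axis: an upright radial steel blade 6 mm thick, from 74 to 130 mm from the axis (50 mm beyond the plate's rim) and from 14 to 80 mm above the bench. The point is the blade's middle, 105 mm from the axis, 60 mm above the bench
- arm2 (a point): push arm 2 of 4 alike, at 225 degrees from the carousel's own x axis: an upright radial steel blade 6 mm thick, from 74 to 130 mm from the axis (50 mm beyond the plate's rim) and from 14 to 80 mm above the bench. The point is the blade's middle, 105 mm from the axis, 60 mm above the bench
- arm3 (a point): push arm 3 of 4 alike, at 315 degrees from the carousel's own x axis: an upright radial steel blade 6 mm thick, from 74 to 130 mm from the axis (50 mm beyond the plate's rim) and from 14 to 80 mm above the bench. The point is the blade's middle, 105 mm from the axis, 60 mm above the bench
Things that resemble listed ones, but are neither listed nor needed, are in the scene too. What is shaped like the block but blue is not meant.

How it is judged:
By the outcome, as a careful person would: the job done as asked, in the order asked, and still so for the second after the job is handed in, with the robot touching nothing.
It also fails if it takes over 48 s, if anything falls off the work surface, if the arm or the gripper's body presses on something with over 40 N, if the wrist force passes 120 N, or if a joint passes its speed limit or range.

## Working session

There is one attempt and no reset: what is moved stays moved. The work goes in short steps, Python scripts to look and compute and a tool call to move; the robot and the scene stay as the last step left them, time stands still between calls to the robot, and variables do not carry over. Pictures are saved under pics/ and viewed, at most 10 in all, crops included, and the job is handed in when it is done.

Besides the shell and the picture viewer there is one more tool, called after "Request:" as name(argument=value, ...), one argument or row to a line, values as JSON. move_arm: Moves the arm, as the interface text tells. Its arguments: {"type":"object","properties":{"series":{"type":"array","items":{"type":"array"}},"force":{"type":"number"}},"required":["series"]}

```bash
mkdir -p pics; cat > h.py <<'E'
import numpy as np, cv2
from plant import readout, capture, camera_info, r, masks_of
from scipy.spatial.transform import Rotation as R
def K(ci):
    f=200/np.tan(np.radians(ci["vertical_fov"])/2)
    return np.array([[f,0,ci["cx"]],[0,f,ci["cy"]],[0,0,1]])
def rot(ci):
    a=np.array(ci["attitude"],float)
    return a if a.shape==(3,3) else R.from_euler('xyz',a).as_matrix()
def cloud(ci,uv,d):
    n=cv2.undistortPoints(np.float64(uv).reshape(-1,1,2),K(ci),np.array(ci["dist"],float)).reshape(-1,2)
    p=np.c_[n,np.ones(len(n))]*np.reshape(d,(-1,1))
    return p@rot(ci).T+np.array(ci["position"])
def full(ci,dep):
    v,u=np.mgrid[:400,:640]
    return cloud(ci,np.c_[u.ravel(),v.ravel()],dep.ravel()).reshape(400,640,3)
E
python3 - <<'E'
from h import *
for c in ["top","scene"]:
    im,d=capture(c); ci=camera_info(c); print(c,ci)
    cv2.imwrite(f"pics/{c}0.png",im[:,:,::-1]); np.savez(f"{c}0.npz",im=im,d=d)
    P=full(ci,d)
    for n in ["carousel","foot","bell","drum","flange","block","arm0","bin","bearing","driver"]:
        for m in masks_of(n,c)[:3]:
            k=m["pixels"]&(d>0); q=P[k]
            print(n,round(m["score"],2),np.round(m["box"]),k.sum(),np.round(np.median(q,0),3) if k.sum() else '', np.round(np.percentile(q[:,2],97),3) if k.sum() else '')
print(readout.read_state())
E
```

```text
top {'vertical_fov': 56.10908773637459, 'cx': 323.96105091870743, 'cy': 198.37773197694835, 'dist': array([-0.07617632,  0.        ,  0.        ,  0.        ,  0.        ]), 'position': array([0.4445067 , 0.06156305, 1.0369187 ]), 'attitude': array([-2.9942097 ,  0.0084452 , -1.56188554])}
carousel 0.84 [351. 177. 433. 259.] 2815 [ 0.537 -0.111  0.026] 0.08
foot 0.93 [347. 243. 383. 286.] 745 [ 0.413 -0.035  0.008] 0.023
bell 0.69 [378. 194. 397. 209.] 188 [ 0.587 -0.092  0.046] 0.07
drum 0.62 [401. 212. 407. 222.] 27 [ 0.541 -0.141  0.046] 0.062
block 0.49 [309. 222. 326. 238.] 136 [0.505 0.084 0.029] 0.032
arm0 0.73 [349. 184. 434. 258.] 2664 [ 0.529 -0.109  0.026] 0.079
arm0 0.69 [448. 260. 471. 285.] 362 [ 0.399 -0.301  0.021] 0.025
bin 0.66 [278. 138. 336. 206.] 1979 [0.664 0.118 0.005] 0.06
bearing 0.56 [448. 261. 472. 284.] 394 [ 0.403 -0.301  0.021] 0.025
scene {'vertical_fov': 42.805814529353384, 'cx': 317.04853931855445, 'cy': 199.93336506648566, 'dist': array([-0.08150889,  0.        ,  0.        ,  0.        ,  0.        ]), 'position': array([0.96356178, 0.78001051, 0.78
[... 1017 characters left out ...]
 344 [ 0.701 -0.234  0.019] 0.025
{'t': 1.1, 'joint_pos': array([ 1.02250941e+00,  2.06574982e-01,  1.54151367e+00,  1.13964701e-05,
        1.39345938e+00, -1.50517513e-01]), 'qd': array([ 0.00045943, -0.00066651,  0.00189107, -0.00169754,  0.00037616,
        0.00025473]), 'effort': array([ 1.06953041e-03, -3.70887816e+01, -2.81768113e+01,  6.98690303e-02,
        2.73886911e-02, -1.35336418e-05]), 'ee_pos': array([0.22275557, 0.53011091, 0.2054544 ]), 'tool_rot': array([ 3.14154686e+00, -4.40081048e-06,  2.74382124e+00]), 'force': array([ 0.07281518, -0.50842013,  0.73299685]), 'torque': array([ 0.04226199, -0.04636224, -0.00116923]), 'grasp_force': 0.0, 'grip_width': 0.09424256819095905}
```

```bash
python3 - <<'E'
from h import *
a=np.load("top0.npz"); ci=camera_info("top"); P=full(ci,a["d"])
im=a["im"][150:310,260:500,::-1]; t=cv2.resize(im,None,fx=3,fy=3,interpolation=cv2.INTER_CUBIC); cv2.imwrite("pics/topc.png",t)
b=np.load("scene0.npz"); im=b["im"][100:290,190:400,::-1]; cv2.imwrite("pics/scenec.png",cv2.resize(im,None,fx=3,fy=3,interpolation=cv2.INTER_CUBIC))
# plate: circle fit of blades' height points and plate
Q=np.r_[P.reshape(-1,3),full(camera_info("scene"),b["d"]).reshape(-1,3)]
near=(abs(Q[:,0]-.54)<.16)&(abs(Q[:,1]+.1)<.16)
B=Q[near&(Q[:,2]>.064)&(Q[:,2]<.09)]
pl=Q[near&(Q[:,2]>.018)&(Q[:,2]<.034)]
print(len(B),len(pl))
from scipy.optimize import minimize
# axis & angle: blades along 2 perpendicular lines through the centre
def cost(x):
    d=B[:,:2]-x[:2]; c,s=np.cos(x[2]),np.sin(x[2]); u=d@[c,s]; v=d@[-s,c]
    e=np.minimum(abs(u),abs(v)); return np.minimum(e,.012).sum()
best=min((minimize(cost,[.54+i,-.1+j,t],method="Nelder-Mead") for i in(-.01,0,.01) for j in (-.01,0,.01) for t in np.arange(0,1.57,.2)),key=lambda o:o.fun)
print(best.x,np.degrees(best.x[2]),best.fun/len(B))
rr=np.hypot(*(B[:,:2]-best.x[:2]).T);print(np.percentile(rr,[2,10,50,90,98]))
# plane ortho map
E
```

```text
743 4542
[ 0.54152429 -0.10298361  0.94579802] 54.19023490003546 0.0027960264212792954
[0.04863489 0.07472126 0.09925683 0.1242294  0.12918037]
```

View pics/topc.png

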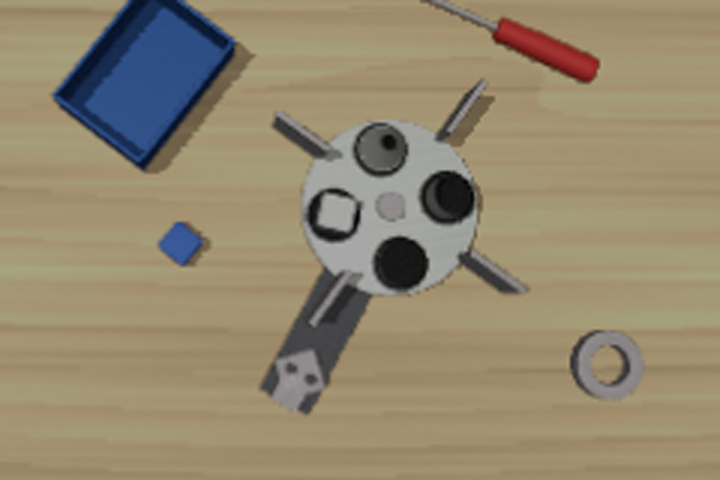

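View pics/scenec.png

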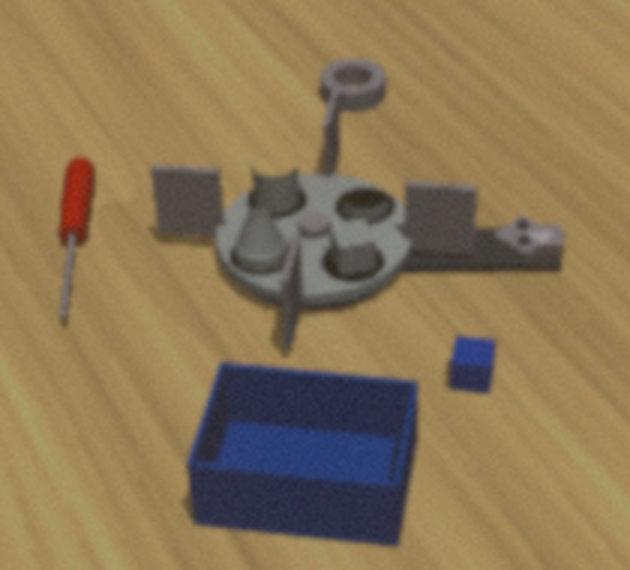

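Top crop: bell at crop (381,147), pointer at (300,355), drum (447,195), flange (400,263), block (335,213). Bell is ~9° from world +x and the pointer ~149°, so the shorter way is counter-clockwise. Next I'll refine both angles.

```bash
cat >> h.py <<'E'
from scipy.optimize import minimize
def toplane(ci,uv,z):
    uv=np.float64(uv).reshape(-1,2); o=np.array(ci["position"])
    d=cloud(ci,uv,np.ones(len(uv)))-o
    return (o+d*((z-o[2])/d[:,2])[:,None])[:,:2]
def analyse(c,im,d,ci,c0=(.5415,-.103)):
    P=full(ci,d); c0=np.array(c0); Q=P[d>0]
    rr=np.hypot(Q[:,0]-c0[0],Q[:,1]-c0[1])
    B=Q[(rr<.14)&(rr>.085)&(Q[:,2]>.045)&(Q[:,2]<.09)]
    def cost(x):
        e=B[:,:2]-x[:2]; cc,s=np.cos(x[2]),np.sin(x[2]); u=e@[cc,s]; v=e@[-s,cc]
        return np.minimum(np.minimum(abs(u),abs(v)),.012).sum()
    best=min((minimize(cost,[*c0,t],method="Nelder-Mead") for t in np.arange(0,1.57,.2)),key=lambda o:o.fun)
    print(c,"axis",best.x[:2].round(4),"blades",np.degrees(best.x[2]).round(2)%90,len(B),best.fun/max(len(B),1))
    return P
def ang(p,c0=(.5415,-.103)): return np.degrees(np.arctan2(p[1]-c0[1],p[0]-c0[0])).round(2)
E
python3 - <<'E'
from h import *
for c in ["top","scene"]:
    a=np.load(c+"0.npz"); ci=camera_info(c); im,d=a["im"],a["d"]; P=analyse(c,im,d,ci)
    g=im.astype(int); 
    rr=np.hypot(P[...,0]-.5415,P[...,1]+.103)
    A=np.degrees(np.arctan2(P[...,1]+.103,P[...,0]-.5415))
    sat=g.max(2)-g.min(2)
    # tongue+pointer: grey (not wood), radius .135-.205, in angle window, low height
    m=(rr>.135)&(rr<.21)&(abs(A-149)<25)&(sat<45)&(P[...,2]<.03)&(d>0)
    q=P[m]; lo=q[q[:,2]<.0145]; hi=q[q[:,2]>=.0145]
    for n,s in(("lo",lo),("hi",hi)): print(n,len(s),s.mean(0).round(4) if len(s) else'',ang(s.mean(0)) if len(s) else '')
    # plate circle centre
    # bell by z
    b=P[(rr<.08)&(P[...,2]>.06)&(P[...,2]<.09)&(abs(A-9)<25)]; print("bell",len(b),b.mean(0).round(4),ang(b.mean(0)))
w=camera_info("wrist"); s=readout.read_state(); T=R.from_euler('xyz',s["tool_rot"]).as_matrix()
print(w, T.T@(np.array(w["position"])-s["ee_pos"]), (T.T@rot(w)).round(2))
E
```

```text
top axis [ 0.5395 -0.1034] blades 54.13 275 0.0016307840993080365
lo 268 [ 0.3974 -0.0281  0.0064] 152.54
hi 228 [ 0.387  -0.0223  0.0199] 152.44
bell 32 [ 0.5893 -0.0944  0.0661] 10.27
scene axis [ 0.5416 -0.1018] blades 54.28 629 0.0016372129345971372
lo 245 [ 0.405  -0.0151  0.0069] 147.21
hi 188 [ 0.3904 -0.0201  0.0194] 151.24
bell 61 [ 0.5957 -0.0912  0.0689] 12.29
{'vertical_fov': 63.34394050858784, 'cx': 313.2817709560817, 'cy': 201.25526613730878, 'dist': array([0.02202437, 0.        , 0.        , 0.        , 0.        ]), 'position': array([0.14864729, 0.5610157 , 0.38574803]), 'attitude': array([ 2.86086753e+00, -1.67389053e-04,  1.17156970e+00])} [ 0.0802946  -0.00020673 -0.18029328] [[-0.   -0.96 -0.28]
 [ 1.   -0.   -0.  ]
 [-0.   -0.28  0.96]]
```

Request:
move_arm(
  series=[
    [[19,-47,13],[0,0,-0.11],-1],
    [[19,-47,13],[0,0,-0.11],-1],
    [[19,-47,13],[0,0,-0.11],-1],
    [[19,-47,13],[0,0,-0.11],-1],
    [[19,-47,13],[0,0,-0.11],-1],
  ],
)

```text
t: 1.72
ee_pos: [0.3181, 0.2937, 0.2711]
tool_rot: [3.141, 0.0, 2.191]
force: [0.3, -0.3, -0.2]
grip_width: 0.0472
grasp_force: 0.0
```

Request:
move_arm(
  series=[
    [[19,-47,13],[0,0,-0.11],-1],
    [[19,-47,13],[0,0,-0.11],-1],
    [[19,-47,13],[0,0,-0.11],-1],
    [[19,-47,13],[0,0,-0.11],-1],
    [[19,-47,13],[0,0,-0.11],-1],
  ],
)

```text
t: 2.35
ee_pos: [0.4131, 0.0585, 0.3362]
tool_rot: [3.14, -0.0, 1.64]
force: [0.5, 0.7, -0.5]
grip_width: 0.0006
grasp_force: 0.0
```

Request:
move_arm(
  series=[
    [[19,-47,13],[0,0,-0.11],-1],
    [[19,-47,13],[0,0,-0.11],-1],
    [[19,-47,13],[0,0,-0.11],-1],
    [[19,-47,13],[0,0,-0.11],-1],
    [[19,-47,13],[0,0,-0.11],-1],
  ],
)

```text
t: 2.98
ee_pos: [0.5082, -0.1765, 0.401]
tool_rot: [3.141, -0.0, 1.09]
force: [-0.1, 0.5, -0.2]
grip_width: 0.0003
grasp_force: 0.0
```

Request:
move_arm(
  series=[
    [[0,0,0],[0,0,0],-1],
    [[0,0,0],[0,0,0],-1],
  ],
)

```text
t: 3.22
ee_pos: [0.5075, -0.1745, 0.4001]
tool_rot: [-3.14, -0.0, 1.094]
force: [0.5, 0.4, 0.8]
grip_width: 0.0004
grasp_force: 0.0
```

```bash
cat > look.py <<'E'
import sys
from h import *
n=sys.argv[1]
s=readout.read_state(); ci=camera_info("wrist"); im,d=capture("wrist")
np.savez(f"w{n}.npz",im=im,d=d,**{k:np.array(v) for k,v in ci.items()})
cv2.imwrite(f"pics/w{n}.png",im[:,:,::-1])
P=analyse("wrist",im,d,ci); print(s["t"],s["ee_pos"],s["tool_rot"],s["force"])
E
python3 look.py 1
```

```text
wrist axis [ 0.5412 -0.1067] blades 53.84 519 0.0015222782167907485
3.225 [ 0.50747769 -0.17451981  0.40006346] [-3.14047964e+00 -4.76589940e-04  1.09424501e+00] [0.50004356 0.3938284  0.79836303]
```

View pics/w1.png

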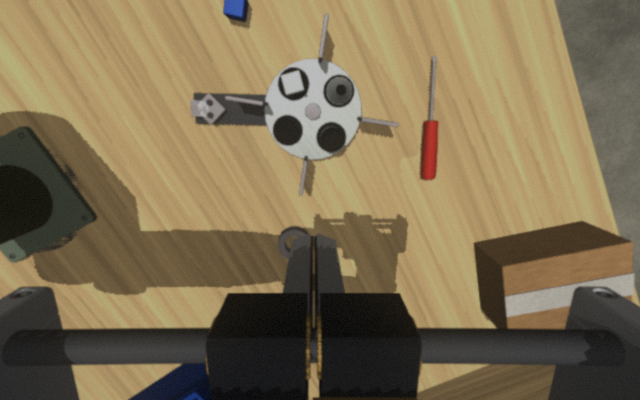

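Wrist view: plate centre (313,111), pointer tip ≈(222,108), bell (341,90), blades at (325,40), (380,122), (305,175), (240,99). I'll measure the axis, tongue line and bell in this one camera.

```bash
cat > ang.py <<'E'
import sys
from h import *
a=np.load(f"w{sys.argv[1]}.npz"); ci={k:a[k] for k in a.files}; im,d=a["im"],a["d"]; P=full(ci,d)
v,u=np.mgrid[:400,:640]; uv=np.c_[u.ravel(),v.ravel()]
c=np.array([.5412,-.104])
S=5; size=500  # px at .0008 m: ortho at plane z, image x->world x, y->world y
def ortho(z):
    g=np.arange(size)*.0008-.2; X,Y=np.meshgrid(g+c[0],g+c[1])
    W=np.c_[X.ravel(),Y.ravel(),np.full(X.size,z)]
    rv,_=cv2.Rodrigues(rot(ci).T); t=-rot(ci).T@ci["position"]
    p,_=cv2.projectPoints(W,rv,t,K(ci),ci["dist"]); p=p.reshape(size,size,2).astype(np.float32)
    return cv2.remap(im,p[...,0],p[...,1],cv2.INTER_CUBIC)
w=lambda px: np.array(px)*.0008-.2+c
o=ortho(.026); hsv=cv2.cvtColor(o,cv2.COLOR_RGB2HSV)
m=((hsv[...,1]<40)&(hsv[...,2]>130)).astype(np.uint8); m=cv2.morphologyEx(m,cv2.MORPH_OPEN,np.ones((15,15)))
yy,xx=np.nonzero(m); k=np.hypot(xx-250,yy-250)<115
h=cv2.convexHull(np.c_[xx,yy][k].astype(np.int32)); (pc,pr)=cv2.minEnclosingCircle(h); ax=w(pc); print("plate",ax,pr*.0008)
o8=ortho(.008); hs=cv2.cvtColor(o8,cv2.COLOR_RGB2HSV)
m=((hs[...,1]<60)&(hs[...,2]<110)).astype(np.uint8)
yy,xx=np.nonzero(m); W=w(np.c_[xx,yy])-ax; r_=np.hypot(*W.T); A=np.degrees(np.arctan2(W[:,1],W[:,0]))
k=(r_>.09)&(r_<.14)&(abs(A-151)<25); e=W[k]
print("tongue",k.sum())
th=np.radians(150)
for _ in range(10):  # midline of the edges, binned along the tongue
    D=np.array([np.cos(th),np.sin(th)]);s=e@D; n=e@[-D[1],D[0]]
    b=[(x,(n[abs(s-x)<.002].min()+n[abs(s-x)<.002].max())/2,np.ptp(n[abs(s-x)<.002])) for x in np.arange(.095,.135,.004) if (abs(s-x)<.002).any()]
    b=np.array(b); th+=np.mean(b[:,1]/b[:,0])
print("tongue angle",np.degrees(th),b.round(4).tolist())
cv2.imwrite(f"pics/o{sys.argv[1]}.png",cv2.cvtColor(ortho(.02),cv2.COLOR_RGB2BGR))
A=np.degrees(np.arctan2(P[...,1]-ax[1],P[...,0]-ax[0])); rr=np.hypot(P[...,0]-ax[0],P[...,1]-ax[1])
for lo,hi in((0.036,.055),(.055,.085)):
  q=P[(rr<.076)&(P[...,2]>lo)&(P[...,2]<hi)]
  t=np.degrees(np.arctan2(q[:,1]-ax[1],q[:,0]-ax[0]))
  print(lo,np.histogram(t,36,(-180,180))[0])
E
python3 ang.py 1
```

```text
plate [ 0.54072357 -0.10685262] 0.07981327514648438
tongue 3300
tongue angle 151.41600563252842 [[0.095, 0.0, 0.0476], [0.099, -0.0002, 0.0477], [0.103, 0.0, 0.0476], [0.107, -0.0, 0.048], [0.111, -0.0001, 0.0483], [0.115, 0.0, 0.0476], [0.119, 0.0002, 0.0477], [0.123, 0.0003, 0.0476], [0.127, -0.0, 0.048], [0.131, -0.0001, 0.0477], [0.135, 0.0, 0.0475]]
0.036 [ 7  6  5  7  3 14  3  7  8  7 10  6  5  6 11  6 35 83 56 63 94 19  4 11
  5  1 22 13 11 12  5  4 12  6  7  7]
0.055 [  0   0   0   0   0  14   0   0   2   3   1   7   0   0  12   0   0  39
  58  58  23   0   0  14   0   0  91 126 123  46   1   0  19   0   0   0]
```

View pics/o1.png

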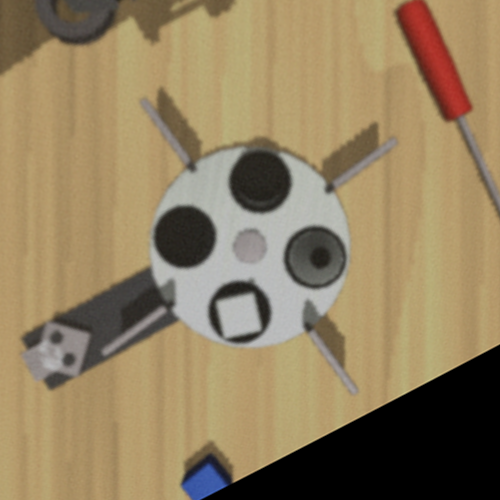

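Plate radius fits (79.8 mm) and the tongue width fits (48 mm). The pointer is at 151.4° and the bell at 8.8°, so the turn is +142.6°. I'll push the blade at 323.8° from its clockwise side, first moving the shut fingers down to φ=300°, r=112 mm.

Request:
move_arm(
  series=[
    [[22,-7,-40],[0,0,-0.14],-1],
    [[22,-7,-50],[0,0,-0.14],-1],
    [[22,-7,-50],[0,0,-0.14],-1],
    [[23,-7,-50],[0,0,-0.15],-1],
    [[0,0,-50],[0,0,0],-1],
  ],
)

```text
t: 3.9
ee_pos: [0.5977, -0.2014, 0.159]
tool_rot: [3.141, -0.001, 0.526]
force: [-0.4, -0.5, -0.1]
grip_width: 0.0006
grasp_force: 0.0
```

Request:
move_arm(
  series=[
    [[0,0,-50],[0,0,0],-1],
    [[0,0,-40],[0,0,0],-1],
    [[0,0,-20],[0,0,0],-1],
    [[0,0,0],[0,0,0],-1],
  ],
)

```text
t: 4.4
ee_pos: [0.5958, -0.2015, 0.0494]
tool_rot: [-3.139, 0.001, 0.525]
force: [-0.7, 0.8, 0.7]
grip_width: 0.0005
grasp_force: 0.0
```

```bash
python3 - <<'E'
from h import *
s=readout.read_state(); c=np.array([.5405,-.105]); p=s["ee_pos"]; print(p,s["tool_rot"],s["t"],s["force"])
ph=[300,304,308,311]+list(np.arange(313,450,2*2))+[450,454,457,458.5]
pos=[p[:2]]+[c+.112*np.array([np.cos(np.radians(f)),np.sin(np.radians(f))]) for f in ph[1:]]
for f0,f,a,b in zip(ph,ph[1:],pos,pos[1:]): print(f,((b-a)*1000).round(1),round(np.radians(f-f0),3))
E
```

```text
[ 0.59578125 -0.20148586  0.04944128] [-3.13921535e+00  1.48763911e-03  5.25109436e-01] 4.4 [-0.70810571  0.79231435  0.74327409]
304 [7.3 3.6] 0.07
308 [6.3 4.6] 0.07
311 [4.5 3.7] 0.052
313 [2.9 2.6] 0.035
317 [5.5 5.5] 0.07
321 [5.1 5.9] 0.07
325 [4.7 6.2] 0.07
329 [4.3 6.6] 0.07
333 [3.8 6.8] 0.07
337 [3.3 7.1] 0.07
341 [2.8 7.3] 0.07
345 [2.3 7.5] 0.07
349 [1.8 7.6] 0.07
353 [1.2 7.7] 0.07
357 [0.7 7.8] 0.07
361 [0.1 7.8] 0.07
365 [-0.4  7.8] 0.07
369 [-1.   7.8] 0.07
373 [-1.5  7.7] 0.07
377 [-2.   7.6] 0.07
381 [-2.5  7.4] 0.07
385 [-3.1  7.2] 0.07
389 [-3.5  7. ] 0.07
393 [-4.   6.7] 0.07
397 [-4.5  6.4] 0.07
401 [-4.9  6.1] 0.07
405 [-5.3  5.7] 0.07
409 [-5.7  5.3] 0.07
413 [-6.1  4.9] 0.07
417 [-6.4  4.5] 0.07
421 [-6.7  4. ] 0.07
425 [-7.   3.5] 0.07
429 [-7.2  3.1] 0.07
433 [-7.4  2.5] 0.07
437 [-7.6  2. ] 0.07
441 [-7.7  1.5] 0.07
445 [-7.8  1. ] 0.07
449 [-7.8  0.4] 0.07
450 [-2.  0.] 0.017
454 [-7.8 -0.3] 0.07
457 [-5.8 -0.6] 0.052
458.5 [-2.9 -0.4] 0.026
```

Request:
move_arm(
  series=[
    [[7.3,3.6,0],[0,0,0.07],-1],
    [[6.3,4.6,0],[0,0,0.07],-1],
    [[4.5,3.7,0],[0,0,0.052],-1],
    [[2.9,2.6,0],[0,0,0.035],-1],
    [[2.7,2.7,0],[0,0,0.035],-1],
  ],
)

```text
t: 5.03
ee_pos: [0.6216, -0.1859, 0.0521]
tool_rot: [3.139, -0.001, 0.788]
force: [-1.2, -0.4, 0.0]
grip_width: 0.0006
grasp_force: 0.0
```

Request:
move_arm(
  series=[
    [[2.8,2.8,0],[0,0,0.035],-1],
    [[2.5,2.9,0],[0,0,0.035],-1],
    [[2.6,3.0,0],[0,0,0.035],-1],
    [[4.7,6.2,0],[0,0,0.07],-1],
    [[4.3,6.6,0],[0,0,0.07],-1],
  ],
)

```text
t: 5.65
ee_pos: [0.6375, -0.1644, 0.0505]
tool_rot: [3.141, 0.001, 1.034]
force: [-1.3, -1.7, 1.6]
grip_width: 0.0005
grasp_force: 0.9
```

Request:
move_arm(
  series=[
    [[3.8,6.8,0],[0,0,0.07],-1],
    [[3.3,7.1,0],[0,0,0.07],-1],
    [[2.8,7.3,0],[0,0,0.07],-1],
    [[2.3,7.5,0],[0,0,0.07],-1],
    [[1.8,7.6,0],[0,0,0.07],-1],
  ],
)

```text
t: 6.28
ee_pos: [0.6515, -0.128, 0.0505]
tool_rot: [3.141, 0.001, 1.384]
force: [-0.8, -2.2, 2.0]
grip_width: 0.0005
grasp_force: 0.9
```

Contact is gentle at about 2 N, so I'll carry on along the arc.

Request:
move_arm(
  series=[
    [[1.2,7.7,0],[0,0,0.07],-1],
    [[0.7,7.8,0],[0,0,0.07],-1],
    [[0.1,7.8,0],[0,0,0.07],-1],
    [[-0.4,7.8,0],[0,0,0.07],-1],
    [[-1.0,7.8,0],[0,0,0.07],-1],
  ],
)

```text
t: 6.9
ee_pos: [0.6524, -0.0891, 0.0506]
tool_rot: [3.141, 0.001, 1.734]
force: [1.0, -1.8, 1.9]
grip_width: 0.0005
grasp_force: 0.9
```

Request:
move_arm(
  series=[
    [[-1.5,7.7,0],[0,0,0.07],-1],
    [[-2.0,7.6,0],[0,0,0.07],-1],
    [[-2.5,7.4,0],[0,0,0.07],-1],
    [[-3.1,7.2,0],[0,0,0.07],-1],
    [[-3.5,7.0,0],[0,0,0.07],-1],
  ],
)

```text
t: 7.52
ee_pos: [0.64, -0.0522, 0.0506]
tool_rot: [3.141, 0.001, 2.084]
force: [1.0, -1.8, 0.8]
grip_width: 0.0001
grasp_force: 0.9
```

Request:
move_arm(
  series=[
    [[-4.0,6.7,0],[0,0,0.07],-1],
    [[-4.5,6.4,0],[0,0,0.07],-1],
    [[-4.9,6.1,0],[0,0,0.07],-1],
    [[-5.3,5.7,0],[0,0,0.07],-1],
    [[-5.7,5.3,0],[0,0,0.07],-1],
  ],
)

```text
t: 8.15
ee_pos: [0.6158, -0.0217, 0.0506]
tool_rot: [3.14, 0.002, 2.434]
force: [2.1, -1.0, 0.5]
grip_width: 0.0005
grasp_force: 0.9
```

Request:
move_arm(
  series=[
    [[-6.1,4.9,0],[0,0,0.07],-1],
    [[-6.4,4.5,0],[0,0,0.07],-1],
    [[-6.7,4.0,0],[0,0,0.07],-1],
    [[-7.0,3.5,0],[0,0,0.07],-1],
    [[-7.2,3.1,0],[0,0,0.07],-1],
  ],
)

```text
t: 8.78
ee_pos: [0.5825, -0.0011, 0.0506]
tool_rot: [3.14, 0.002, 2.784]
force: [1.7, 1.2, -0.3]
grip_width: 0.0008
grasp_force: 0.9
```

Request:
move_arm(
  series=[
    [[-7.4,2.5,0],[0,0,0.07],-1],
    [[-7.6,2.0,0],[0,0,0.07],-1],
    [[-7.7,1.5,0],[0,0,0.07],-1],
    [[-7.8,1.0,0],[0,0,0.07],-1],
    [[-5.8,0.3,0],[0,0,0.052],-1],
  ],
)

```text
t: 9.4
ee_pos: [0.5458, 0.0063, 0.0506]
tool_rot: [3.14, 0.002, 3.115]
force: [1.8, 1.2, 0.2]
grip_width: 0.0005
grasp_force: 0.8
```

Request:
move_arm(
  series=[
    [[-4.0,0.1,0],[0,0,0.035],-1],
    [[-3.0,0,0],[0,0,0.026],-1],
    [[-2.0,0,0],[0,0,0.017],-1],
    [[0,0,0],[0,0,0],-1],
  ],
)

```text
t: 9.9
ee_pos: [0.536, 0.0054, 0.0504]
tool_rot: [-3.141, -0.0, -3.092]
force: [0.6, 0.2, 0.8]
grip_width: 0.0006
grasp_force: 0.2
```

```bash
python3 look.py 2; python3 - <<'E'
from h import *
im,d=capture("top"); ci=camera_info("top"); analyse("top",im,d,ci)
im,d=capture("scene"); ci=camera_info("scene"); analyse("scene",im,d,ci)
E
```

```text
wrist axis [ 0.538  -0.1044] blades 9.38 10642 0.0011888879557233896
9.9 [0.53602782 0.00538598 0.05039224] [-3.14142553e+00 -4.41084534e-04 -3.09228849e+00] [0.60703792 0.18214884 0.8033509 ]
top axis [ 0.539  -0.1039] blades 9.510000000000005 203 0.0016015358060403307
scene axis [ 0.553 -0.093] blades 4.8799999999999955 598 0.0036751294344279685
```

Request:
move_arm(
  series=[
    [[-3.0,-0.2,0],[0,0,0.026],-1],
    [[-3.5,-0.3,0],[0,0,0.031],-1],
    [[-2.5,-0.3,0],[0,0,0.022],-1],
    [[-1.7,-0.2,0],[0,0,0.017],-1],
    [[0,0,0],[0,0,0],-1],
  ],
)

```text
t: 10.68
ee_pos: [0.5251, 0.0044, 0.0504]
tool_rot: [3.142, -0.001, -2.996]
force: [-0.5, 0.2, -0.4]
grip_width: 0.0005
grasp_force: 0.1
```

Request:
move_arm(
  series=[
    [[5,0.5,0],[0,0,0],-1],
    [[10,1,0],[0,0,0],-1],
    [[5,0,30],[0,0,0],-1],
    [[0,0,50],[0,0,0],-1],
    [[0,-30,50],[0,0,-0.18],-1],
  ],
)

```text
t: 11.3
ee_pos: [0.5458, -0.0228, 0.1815]
tool_rot: [3.141, -0.001, 3.105]
force: [-0.0, -0.9, 0.3]
grip_width: 0.0008
grasp_force: 0.0
```

Request:
move_arm(
  series=[
    [[0,-50,50],[0,0,-0.18],-1],
    [[0,-50,50],[0,0,-0.18],-1],
    [[-10,-30,50],[0,0,-0.18],-1],
    [[-15,-20,40],[0,0,-0.18],-1],
    [[-10,-5,20],[0,0,-0.18],-1],
  ],
)

```text
t: 11.92
ee_pos: [0.5113, -0.1692, 0.3822]
tool_rot: [3.14, 0.004, 2.199]
force: [0.7, -0.0, 0.4]
grip_width: 0.0003
grasp_force: 0.0
```

Request:
move_arm(
  series=[
    [[0,0,0],[0,0,-0.18],-1],
    [[0,0,0],[0,0,-0.18],-1],
    [[0,0,0],[0,0,-0.18],-1],
    [[0,0,0],[0,0,-0.18],-1],
    [[0,0,0],[0,0,-0.18],-1],
  ],
)

```text
t: 12.55
ee_pos: [0.5111, -0.1674, 0.3789]
tool_rot: [-3.142, -0.0, 1.301]
force: [0.3, 0.3, -0.2]
grip_width: 0.0006
grasp_force: 0.0
```

Request:
move_arm(
  series=[
    [[0,0,0],[0,0,-0.05],-1],
    [[0,0,0],[0,0,0],-1],
  ],
)

```text
t: 12.8
ee_pos: [0.511, -0.1675, 0.3789]
tool_rot: [-3.142, -0.0, 1.258]
force: [-1.0, -0.1, 0.6]
grip_width: 0.0004
grasp_force: 0.0
```

```bash
python3 look.py 3; python3 ang.py 3
```

```text
wrist axis [ 0.541  -0.1063] blades 15.06 593 0.001609458715480314
12.8 [ 0.51096154 -0.16745329  0.37886551] [-3.14152381e+00 -1.20732567e-05  1.25754253e+00] [-1.01155377 -0.099851    0.60027098]
plate [ 0.54078724 -0.1067165 ] 0.07962119140625
tongue 3766
tongue angle 151.4795895476127 [[0.095, 0.0001, 0.0477], [0.099, -0.0001, 0.0483], [0.103, 0.0, 0.0477], [0.107, 0.0001, 0.0476], [0.111, -0.0001, 0.0477], [0.115, 0.0002, 0.048], [0.119, -0.0002, 0.0476], [0.123, -0.0, 0.0483], [0.127, -0.0001, 0.0473], [0.131, -0.0001, 0.0476], [0.135, 0.0, 0.0475]]
0.036 [  5  13   7   5  15  11  14  11   6   5  12   5   6   7   6   8   4   7
   7  12   4   5   9  14   6   9   5   6  12   3  27 107  63  58  83  25]
0.055 [  0  16   0   0  64 113 125  55   6   0  17   0   0   0   0   0   0   0
   0  16   0   0   0   0   2   2   1   0  15   0   0  27  61  55  27   0]
```

View pics/o3.png

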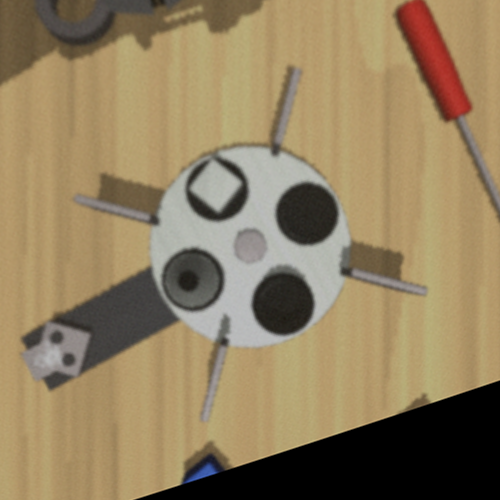

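Bell at ortho (192,280), plate centre (250,246): 149.6 to 150.1°, against 151.48° for the pointer. One more small push of +1.4° (2.8 mm) is needed past the last finger position.

Request:
move_arm(
  series=[
    [[4,0,0],[0,0,0.18],-1],
    [[4,0,0],[0,0,0.18],-1],
    [[4,0,0],[0,0,0.18],-1],
    [[4,0,0],[0,0,0.18],-1],
    [[4,20,0],[0,0,0.18],-1],
  ],
)

```text
t: 13.48
ee_pos: [0.5308, -0.1481, 0.3785]
tool_rot: [-3.141, -0.0, 2.162]
force: [0.2, 0.4, 0.4]
grip_width: 0.0001
grasp_force: 0.0
```

Request:
move_arm(
  series=[
    [[4,30,-20],[0,0,0.18],-1],
    [[4,40,-30],[0,0,0.18],-1],
    [[4,40,-40],[0,0,0.18],-1],
    [[2,30,-40],[0,0,0.18],-1],
    [[0,13.4,-40],[0,0,0.18],-1],
  ],
)

```text
t: 14.1
ee_pos: [0.5448, 0.0078, 0.2078]
tool_rot: [3.141, 0.001, 3.066]
force: [-0.0, -0.0, 0.9]
grip_width: 0.0004
grasp_force: 0.0
```

Request:
move_arm(
  series=[
    [[0,0,-20],[0,0,0.18],-1],
    [[0,0,-40],[0,0,0.075],-1],
    [[0,0,-50],[0,0,0],-1],
    [[0,0,-40],[0,0,0],-1],
    [[0,0,-8.5],[0,0,0],-1],
  ],
)

```text
t: 14.72
ee_pos: [0.5419, 0.0065, 0.0473]
tool_rot: [3.14, -0.006, -2.971]
force: [-0.3, -0.0, 0.7]
grip_width: 0.0007
grasp_force: 0.0
```

Request:
move_arm(
  series=[
    [[0,0,0],[0,0,0],-1],
    [[0,0,0],[0,0,0],-1],
  ],
)

```text
t: 14.98
ee_pos: [0.5466, 0.0057, 0.0525]
tool_rot: [-3.14, 0.004, -2.971]
force: [-1.0, 0.1, -0.9]
grip_width: 0.0006
grasp_force: 0.0
```

Request:
move_arm(
  series=[
    [[-5,-0.4,0],[0,0,0],-1],
    [[-5,-0.4,0],[0,0,0],-1],
    [[-4,-0.4,0],[0,0,0],-1],
    [[-3,-0.3,0],[0,0,0],-1],
    [[-2,-0.2,0],[0,0,0],-1],
  ],
)

```text
t: 15.6
ee_pos: [0.5253, 0.0043, 0.0503]
tool_rot: [3.142, -0.0, -2.971]
force: [-1.4, 0.4, -0.3]
grip_width: 0.0006
grasp_force: 0.0
```

Request:
move_arm(
  series=[
    [[-1.3,-0.1,0],[0,0,0],-1],
    [[-1.2,-0.1,0],[0,0,0],-1],
    [[-1.2,0,0],[0,0,0],-1],
    [[0,0,0],[0,0,0],-1],
    [[0,0,0],[0,0,0],-1],
  ],
)

```text
t: 16.23
ee_pos: [0.522, 0.004, 0.0504]
tool_rot: [-3.141, 0.0, -2.971]
force: [1.0, 0.0, -0.0]
grip_width: 0.0006
grasp_force: 0.4
```

Target reached (0.522, 0.004). I'll back off and look again.

Request:
move_arm(
  series=[
    [[5,0.5,0],[0,0,0],-1],
    [[10,1,0],[0,0,0],-1],
    [[5,0,30],[0,0,0],-1],
    [[0,0,50],[0,0,0],-1],
    [[0,-30,50],[0,0,-0.18],-1],
  ],
)

```text
t: 16.85
ee_pos: [0.542, -0.0231, 0.1813]
tool_rot: [3.141, -0.001, 3.13]
force: [0.4, 0.2, 0.7]
grip_width: 0.0006
grasp_force: 0.0
```

Request:
move_arm(
  series=[
    [[0,-50,50],[0,0,-0.18],-1],
    [[0,-50,50],[0,0,-0.18],-1],
    [[-10,-30,50],[0,0,-0.18],-1],
    [[-15,-20,40],[0,0,-0.18],-1],
    [[-10,-5,20],[0,0,-0.18],-1],
  ],
)

```text
t: 17.48
ee_pos: [0.5074, -0.1696, 0.3819]
tool_rot: [3.14, 0.004, 2.224]
force: [-0.1, -0.2, 0.7]
grip_width: 0.0002
grasp_force: 0.0
```

Request:
move_arm(
  series=[
    [[0,0,0],[0,0,-0.18],-1],
    [[0,0,0],[0,0,-0.18],-1],
    [[0,0,0],[0,0,-0.18],-1],
    [[0,0,0],[0,0,-0.18],-1],
    [[0,0,0],[0,0,-0.18],-1],
  ],
)

```text
t: 18.1
ee_pos: [0.5072, -0.1678, 0.3787]
tool_rot: [-3.141, -0.0, 1.326]
force: [0.4, 0.6, 0.8]
grip_width: 0.0005
grasp_force: 0.0
```

Request:
move_arm(
  series=[
    [[0,0,0],[0,0,-0.05],-1],
    [[0,0,0],[0,0,0],-1],
    [[0,0,0],[0,0,0],-1],
  ],
)

```text
t: 18.48
ee_pos: [0.507, -0.1678, 0.3786]
tool_rot: [-3.141, -0.0, 1.283]
force: [-0.3, 0.2, -0.2]
grip_width: 0.0004
grasp_force: 0.0
```

```bash
python3 look.py 4; python3 ang.py 4 | head -3 | cut -c1-60
```

```text
wrist axis [ 0.5409 -0.1061] blades 16.65 593 0.0015965033418537998
18.475 [ 0.50703505 -0.16777707  0.37864965] [-3.14132296e+00 -8.90969245e-05  1.28263320e+00] [-0.29760129  0.21224468 -0.20774506]
plate [ 0.54091305 -0.10653043] 0.07978859252929688
tongue 3771
tongue angle 151.62078521605545 [[0.095, 0.0001, 0.0477], [0
```

View pics/o4.png

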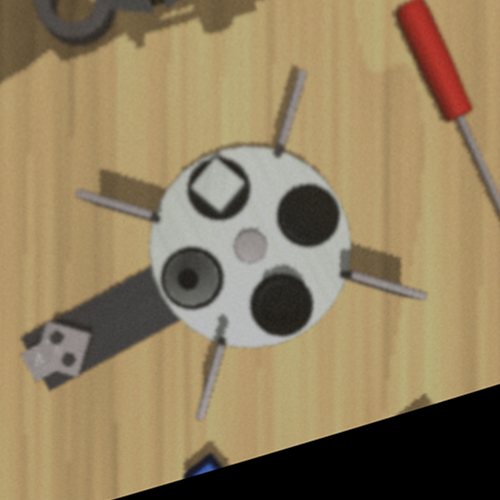

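The bell at ortho (191,278) is on the tongue's line: seat 151.65°, pointer 151.6°. All parts stand and the arm is clear at 0.38 m, so I'm handing in.

```bash
python3 -c "
from plant import r
print(r.job_done())"
```

```text
the job is handed in; nothing more can be done
None
```

The carousel is turned so the bell-shaped housing stands in front of the pointer: its seat measures 151.65° against 151.6° for the pointer. The finger is clear, the parts still stand on their seats, and the job was handed in at about 18.5 s.

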